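# Yoghurt maker: take the lid off, cap the jars and put them on the fridge tray

### The arm

A 6-joint arm with a two-finger parallel gripper is mounted at the origin on the work surface. World frame = base frame: x ahead of the robot, y to its left, z up, the work surface at z = 0. Lengths are in m, angles in rad, forces in N, time in s.
With the tool pointing down it reaches from about 0.3 to 0.95 m from the base axis. Payload 3.1 kg.
Tool frame: the origin (TCP) lies between the finger pads; the fingertips stand 19 mm ahead of it and the grasp point (between the pads) is the TCP; z points along the fingers, y is the line along which they close (so a half turn about z gives the same grasp; the last joint's range is limited). The gripper opens to 85 mm and grips with 20 to 120 N. Pads are 22 mm wide; open, the fingers measure 114 mm over their backs; the gripper's body (76 mm by 85 mm) begins 54 mm behind the grasp point. The pads swing forward as they close: fully open they stand 13 mm farther back than shut.
Start: joints at [1.061, 0.308, 1.634, -0, 1.2, -0.07], TCP at [0.266, 0.566, 0.25] pointing down, gripper open.
Joint ranges: [-3.06, 3.06], [-0.79, 1.96], [0.05, 2.63], [-1.19, 4.34], [0.05, 2.64], [-2.94, 2.94]. Speed limits (rad/s): [2.79, 2.79, 3.14, 3.14, 3.14, 3.14].

### API

Orientations are given as a unit quaternion [x, y, z, w].
In Python, from rig import bot gives the robot as it stands. Calls block until the motion is done:
- bot.reach(position, orientation): joint-space move of the TCP to a pose.
- bot.move_l(position, rotation=None, feed=0.15, force_limit=None): straight line of the TCP; rotation=None keeps the orientation; feed is the mean speed in m/s. With force_limit (N) it stops when the force on the tool has changed by that much, and returns True; else False.
- bot.move_j(angles): joint-space move.
- bot.command_gripper(opening): finger opening in m; the grip force is fixed at half the most; returns when the fingers have stopped.
- bot.pause(seconds).
- bot.inverse_kinematics(position, orientation): joint angles nearest the present ones, or None.
- bot.snapshot(name): name is "scene" or "top"; returns the picture (400x640x3 uint8, blue, green, red); there is no depth.
- bot.camera_params(name): a dict with "fx", "fy", "cx", "cy" (pixels), "extrinsics" (4x4, takes a point from world to camera coordinates). Camera axes: x right, y up, looking along -z (the intrinsics and any distortion apply to the point x, -y, -z); pixel columns grow to the right and rows downward; lengths in m; the calibration is good to about 2 mm. A picture is of the moment at which its call begins. camera_params takes no time and is no camera call.
A pose or a line that the arm cannot do raises bot.IKError and nothing moves.
- bot.hand_in(): hands the job in; it is judged then, once.
Trained networks look in the newest picture that a camera, given by its name, has taken for a name from the list of things; names that differ only in an ending like _2 or _b are one class to them, and where a whole thing is asked for, a point or a joint stands for the part that bears it (a point fixed in the world has none). Each returns a list of dicts, best first, with "score" (0 to 1); they miss things now and then, are a little off and sometimes report something else, mostly with a low value. They report only what shows in the picture. A call takes as long as a camera call.
- bot.recognise(camera, query): "uv" ([column, row] in pixels, amid what is visible of it).
Readings, each from a call of its own:
- bot.read_clock(): time.
- bot.read_q(): joint angles.
- bot.read_joint_velocities(): joint speeds.
- bot.read_joint_torque(): joint torques, N m.
- bot.read_ee_pos(): TCP position.
- bot.read_ee_rot(): TCP orientation.
- bot.read_contact_force(): force on the tool from outside, world axes, zero at the start.
- bot.read_wrist_torque(): the same for the moment, N m.
- bot.read_opening(): finger opening in m.
- bot.read_finger_force(): force on a finger pad.
Only numpy, scipy, OpenCV 4.12 (cv2) and the standard library are available. Lean on these libraries where they do the work, as an engineer would, in place of code of your own. Each camera call takes 0.05 s, during which the arm holds its last target. There are 200 camera calls.

### The job

The yoghurt is ready: swing the yoghurt maker's lid up by its tab until it stands upright, then lift it straight up off its hinge pins and stand it on a long edge in the empty middle slot of the dish rack to drain. Take every jar out of the maker and stand it upright on the steel tray for the fridge, with its loose push-on cap pressed down fully home. Leave the other crockery and bottles where they are.

Things in the scene. Friction and masses are not known exactly. Their poses are not given: they have to be found in the camera images.
- maker: Yoghurt maker, fixed base: a low grey open tub 116 mm deep (its x) by 322 mm wide (its y), grey floor 10 mm above the worktop, walls 6 mm thick with their rim 45 mm above the worktop. Origin: centre of its underside. Its -x side is the front (control strip); the hinge is along its +x side.
- hinge_axis (a point): Middle of the hinge axis, 30 mm behind the base's back wall, 57 mm above the worktop, running along the maker's y. A steel shaft (radius 5 mm) turns on it and carries two 8 mm pins, reaching 28 mm out from the axis, at y = +-100 mm; they sit in the sockets on the lid's back edge.
- hinge (a joint): Turn of the hinge shaft with its pins: 0 = lid shut (pins pointing to the maker's -x), 1.57 = lid standing upright (pins pointing straight up), stop at 1.65. Turns freely: the lid falls shut if let go below about 1.4, and stays up on its own, leaning on the stop, beyond 1.55.
- lid_center (a point): Centre of the loose white lid, a dome open below with a clear window on top: 116 (x) by 322 (y) by 56 mm deep (z, to the window), 0.24 kg. Shut, it rests on the base's rim, axes parallel to the maker's. On its +x edge two sockets, open at their ends, project 24 mm at y = +-100 mm, z = -16 mm; pins reach 22 mm into them with 1 mm play. Upright, it lifts straight up off the pins.
- lid_tab (a point): Grip point of the tab, a grey block 36 (lid's x) by 22 (y) by 12 mm (z) on the middle of the lid's front wall; 4 mm beyond its middle, 80 mm from lid_center along the lid's -x and 12 mm up its z; 85 mm above the worktop when shut. Pinched from above across its 22 mm (fingers closing along the lid's y) it turns between the fingers as the lid swings up; with the lid upright it is topmost.
- rack: Dish rack, a fixed black tray 360 mm (its x) by 210 mm (its y), floor 12 mm above the worktop, rim 42 mm. Origin: centre of its underside. Two steel hoop dividers run along its x at y = +44 and -44 mm, 336 mm long, wires 6 mm thick, top 88 mm above the worktop; the middle slot between them, 82 mm clear, is empty. Saucers 153 mm high stand in the outer slots, y about +-72 mm.
- tray: Square steel tray, fixed, 220 mm by 220 mm, floor 4 mm above the worktop, rim 10 mm high and 4 mm thick. Origin: centre of its underside.
- jar1_center (a point): Glass yoghurt jar, 0.19 kg, 52 mm in diameter: glass 68 mm high, then a white push-on cap 55 mm in diameter and 14 mm high; 82 mm high in all with the cap home. This point is on its axis 41 mm above its underside, z along its axis. Three to five such jars stand in a row along the maker's y, on its floor; None if absent.
- jar1_cap (a joint): How far jar1's cap stands up off its jar (m): 0 = fully home, about 0.003 to 0.005 = resting loose; it stays where it is and needs about 7 N downwards to move. Cap top: 41 mm plus this above jar1_center. None if absent.
- jar2_center (a point): Another jar like jar1 (same sizes, point 41 mm above its underside); None if absent.
- jar2_cap (a joint): How far jar2's cap stands up off its jar (m): 0 = fully home, about 0.003 to 0.005 = resting loose; it stays where it is and needs about 7 N downwards to move. Cap top: 41 mm plus this above jar2_center. None if absent.
- jar3_center (a point): Another jar like jar1 (same sizes, point 41 mm above its underside); None if absent.
- jar3_cap (a joint): How far jar3's cap stands up off its jar (m): 0 = fully home, about 0.003 to 0.005 = resting loose; it stays where it is and needs about 7 N downwards to move. Cap top: 41 mm plus this above jar3_center. None if absent.
- jar4_center (a point): Another jar like jar1 (same sizes, point 41 mm above its underside); None if absent.
- jar4_cap (a joint): How far jar4's cap stands up off its jar (m): 0 = fully home, about 0.003 to 0.005 = resting loose; it stays where it is and needs about 7 N downwards to move. Cap top: 41 mm plus this above jar4_center. None if absent.
- jar5_center (a point): Another jar like jar1 (same sizes, point 41 mm above its underside); None if absent.
- jar5_cap (a joint): How far jar5's cap stands up off its jar (m): 0 = fully home, about 0.003 to 0.005 = resting loose; it stays where it is and needs about 7 N downwards to move. Cap top: 41 mm plus this above jar5_center. None if absent.
- mug: Blue mug, 80 mm wide, 92 mm high; a bystander, to be left alone. Origin: its underside.
- bowl: White bowl, 124 mm wide; a bystander, to be left alone. Origin: its underside.
- tumbler: Upturned glass tumbler, 72 mm wide, 100 mm high; a bystander, to be left alone. Origin: its underside.
- spoon: Steel spoon 180 mm long lying on the worktop; a bystander, to be left alone. Origin: its underside, middle of its length.
- soap: Yellow washing-up bottle, 60 mm wide, 170 mm high; a bystander, to be left alone. Origin: its underside.
- flask: Steel flask, 72 mm wide, 150 mm high; a bystander, to be left alone. Origin: its underside.

How it is judged:
On the way, in this order (a step that is already met when the one before it is completed fails the run):
1. the lid stands upright, still on its hinge pins (value of joint hinge above 1.4 rad and angle between the x axis of lid_center and the z axis of maker, either way round below 0.25 rad and distance between lid_center and hinge_axis below 0.105 m), for 0.2 s.
2. the lid is lifted up off the pins, still upright (z of lid_center in the frame of maker above 0.171 m and angle between the x axis of lid_center and the z axis of maker, either way round below 0.45 rad), for 0.1 s.
At the end, for the whole second after the job is handed in: Lid at rest on a long edge in the rack's middle slot (centre within 50 mm along, 35 mm across, within 0.45 rad of the slot's plane); every jar present upright (0.2 rad) on the tray, its axis within 90 mm of the tray's middle along both sides, its cap under 1.5 mm from home (x of lid_center in the frame of rack between -0.05 and 0.05 m and y of lid_center in the frame of rack between -0.035 and 0.035 m and z of lid_center in the frame of rack between 0.05 and 0.13 m and angle between the z axis of lid_center and the y axis of rack, either way round below 0.45 rad and linear speed of each of lid, jar1, jar2, jar3, jar4, jar5 below 0.03 m/s and x of jar1_center in the frame of tray between -0.09 and 0.09 m and y of jar1_center in the frame of tray between -0.09 and 0.09 m and height (world z) of jar1_center between 0.035 and 0.06 m and angle between each of jar1_center, jar2_center, jar3_center, jar4_center, jar5_center's own z axis and vertical below 0.2 rad and value of joint each of jar1_cap, jar2_cap, jar3_cap, jar4_cap, jar5_cap below 0.0015 m and x of jar2_center in the frame of tray between -0.09 and 0.09 m and y of jar2_center in the frame of tray between -0.09 and 0.09 m and height (world z) of jar2_center between 0.035 and 0.06 m and x of jar3_center in the frame of tray between -0.09 and 0.09 m and y of jar3_center in the frame of tray between -0.09 and 0.09 m and height (world z) of jar3_center between 0.035 and 0.06 m and x of jar4_center in the frame of tray between -0.09 and 0.09 m and y of jar4_center in the frame of tray between -0.09 and 0.09 m and height (world z) of jar4_center between 0.035 and 0.06 m and x of jar5_center in the frame of tray between -0.09 and 0.09 m and y of jar5_center in the frame of tray between -0.09 and 0.09 m and height (world z) of jar5_center between 0.035 and 0.06 m); the robot touches nothing.
It fails at once if a mug, bowl, tumbler, spoon, bottle or flask is knocked more than 40 mm from its place (distance of any of mug, bowl, tumbler, spoon, soap, flask from where it was at the start of the episode above 0.04 m).
Of jar1, jar2, jar3, jar4, jar5 only 3 to 5 are there at a start; the rules pass over those that are not, and their reading is None.
At some moment in a run one of jar1, jar2, jar3, jar4, jar5 may be knocked a few centimetres aside while the robot is not near it.
It also fails if it takes over 210 s, if anything falls off the work surface, if the arm or the gripper's body presses on something with over 40 N, if the wrist force passes 120 N, or if a joint passes its speed limit or range.

## Working session

There is one attempt and no reset: what is moved stays moved. The work goes in short steps, each a Python script; the robot and the scene stay as the last script left them, time stands still between calls to the robot, and variables do not carry over. Pictures are saved under pics/ and viewed, at most 14 in all, crops included, and the job is handed in when it is done.

```bash
ls; mkdir -p pics
python3 - <<'E'
from rig import bot
import cv2
for n in("scene","top"):
    cv2.imwrite(f"pics/{n}0.png",bot.snapshot(n)); p=bot.camera_params(n); print(n,p)
    for q in("maker","lid_center","lid_tab","rack","tray","mug","bowl","tumbler","spoon","soap","flask","jar1_center"):
        print(q,[(d["score"],d["uv"]) for d in bot.recognise(n,q)][:5])
print(bot.read_clock(),bot.read_ee_rot())
E
```

```text
pics
scene {'fx': 407.4888780103168, 'fy': 407.4888780103168, 'cx': 319.14230842001854, 'cy': 192.04062367396878, 'extrinsics': array([[-0.5903289 ,  0.80716072,  0.00183336,  0.36737755],
       [-0.48814969, -0.35882255,  0.79558548,  0.21442474],
       [ 0.6428232 ,  0.46876215,  0.60583858, -1.57328987],
       [ 0.        ,  0.        ,  0.        ,  1.        ]])}
maker [(0.86, [333.4, 222.9])]
lid_center [(0.57, [339.2, 195.0])]
lid_tab [(0.79, [339.1, 196.5])]
rack [(0.69, [466.0, 249.7]), (0.66, [335.9, 196.4]), (0.17, [206.5, 183.3])]
tray [(0.7, [260.2, 158.5]), (0.4, [313.4, 213.0]), (0.33, [466.6, 248.9])]
mug [(0.89, [242.9, 222.9])]
bowl [(0.63, [305.3, 263.7])]
tumbler [(0.64, [325.3, 155.2])]
spoon [(0.64, [408.8, 188.9]), (0.48, [332.4, 223.5])]
soap [(0.95, [394.1, 286.0])]
flask [(0.66, [208.0, 184.0])]
jar1_center []
top {'fx': 456.04388497443085, 'fy': 456.04388497443085, 'cx': 324.58632814278667, 'cy': 199.62243190484625, 'extrinsics': array([[-0.0040234 , -0.99991877, -0.01209372,  0.01011039],
       [ 0.99590477, -0.00509897,  0.09026451, -0.58134681],
       [-0.09031885, -0.01168102,  0.9958444 , -1.17930375],
       [ 0.        ,  0.        ,  0.        ,  1.        ]])}
maker [(0.85, [324.7, 169.2])]
lid_center [(0.64, [324.8, 204.1])]
lid_tab [(0.59, [325.1, 201.1])]
rack [(0.77, [179.4, 238.0])]
tray [(0.75, [464.1, 241.9])]
mug [(0.65, [374.8, 117.5])]
bowl [(0.69, [293.8, 115.7])]
tumbler [(0.69, [376.8, 270.7])]
spoon [(0.59, [272.8, 285.8])]
soap [(0.8, [211.3, 135.9])]
flask [(0.63, [449.8, 129.5])]
jar1_center [(0.52, [326.5, 203.1]), (0.16, [273.9, 282.5])]
1.3 [ 2.18137766e-01  9.75917986e-01 -3.96003759e-06  1.21502195e-05]
```

View pics/top0.png

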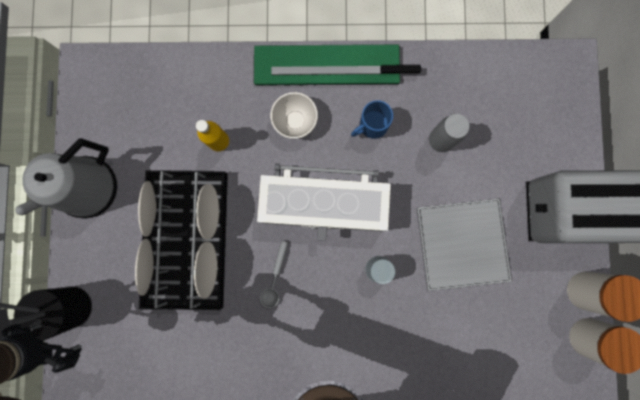

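View pics/scene0.png

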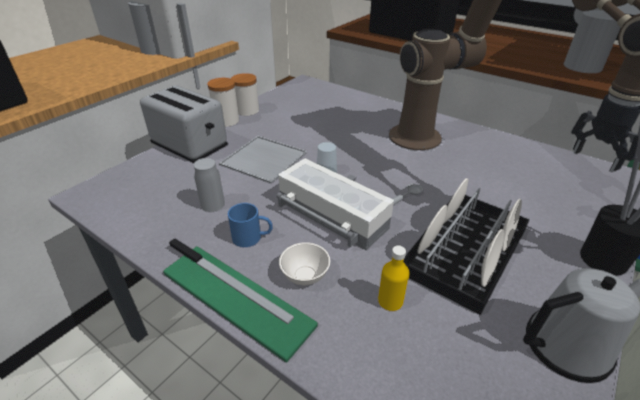

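Top view: maker at (325,203), hinge side up (+x), four jar circles at columns 272–347. The rack is at (180,240) with its slot running along world x, and the tray is at (464,243). I'll zoom in to get the poses.

```bash
cat > h.py <<'E'
import numpy as np, cv2
from scipy.spatial.transform import Rotation as R
from rig import bot
def proj(n,P):
    p=bot.camera_params(n); c=(p["extrinsics"]@np.r_[P,1])[:3]
    return np.array([p["cx"]+p["fx"]*c[0]/-c[2], p["cy"]-p["fy"]*c[1]/-c[2]])
def back(n,uv,z):
    p=bot.camera_params(n); E=p["extrinsics"]; d=np.array([(uv[0]-p["cx"])/p["fx"],-(uv[1]-p["cy"])/p["fy"],-1])
    d=E[:3,:3].T@d; o=-E[:3,:3].T@E[:3,3]; return o+d*(z-o[2])/d[2]
def down(yaw):  # tool z down, tool y (closing line) at angle yaw from world y
    return (R.from_euler("z",yaw)*R.from_quat([0,1,0,0])).as_quat()
def crop(img,x0,y0,x1,y1,k): return cv2.resize(img[y0:y1,x0:x1],None,fx=k,fy=k,interpolation=cv2.INTER_CUBIC)
E
python3 - <<'E'
from h import *
im=cv2.imread("pics/top0.png")
cv2.imwrite("pics/c1.png",crop(im,240,150,400,250,5))
a=crop(im,130,165,240,315,3.6); b=crop(im,408,190,518,300,3.6); b=cv2.copyMakeBorder(b,0,a.shape[0]-b.shape[0],4,0,0); cv2.imwrite("pics/c2.png",np.hstack([a,b]))
g=cv2.inRange(im,(185,185,185),(255,255,255)); g[:, :240]=0;g[:150]=0;g[240:]=0;g[:,400:]=0
c=max(cv2.findContours(g,0,2)[0],key=cv2.contourArea); r=cv2.minAreaRect(c);print(r,cv2.boxPoints(r).tolist())
for u in cv2.boxPoints(r): print(back("top",u,.1))
for n,u,z in(("tray",(464.1,241.9),.004),("tab",(321,234),.085)): print(n,back("top",u,z))
E
```

```text
((323.6136474609375, 198.8927001953125), (130.310302734375, 53.360801696777344), 3.7517290115356445) [[256.8523254394531, 221.25262451171875], [260.3439025878906, 168.00616455078125], [390.3749694824219, 176.53277587890625], [386.8833923339844, 229.77923583984375]]
[0.52180381 0.1744838  0.1       ]
[0.65494414 0.16698613 0.1       ]
[ 0.63156587 -0.15737621  0.1       ]
[ 0.49935036 -0.14654017  0.1       ]
tray [ 0.46856513 -0.36305789  0.004     ]
tab [0.48989533 0.0160705  0.085     ]
```

View pics/c1.png

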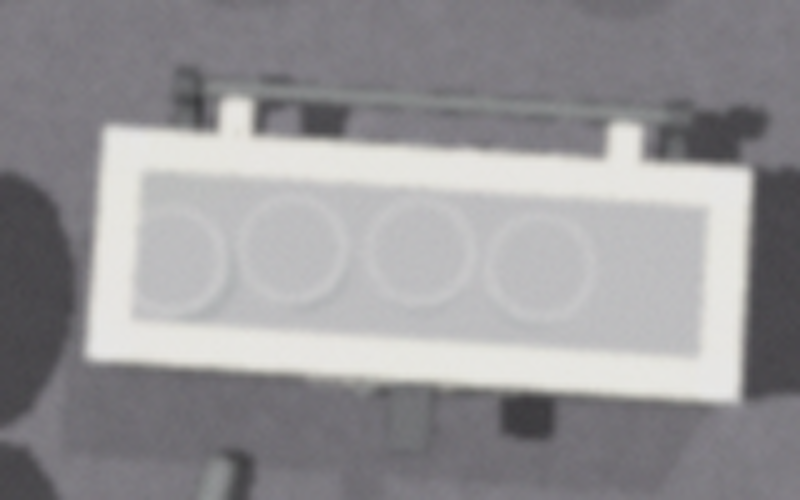

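View pics/c2.png

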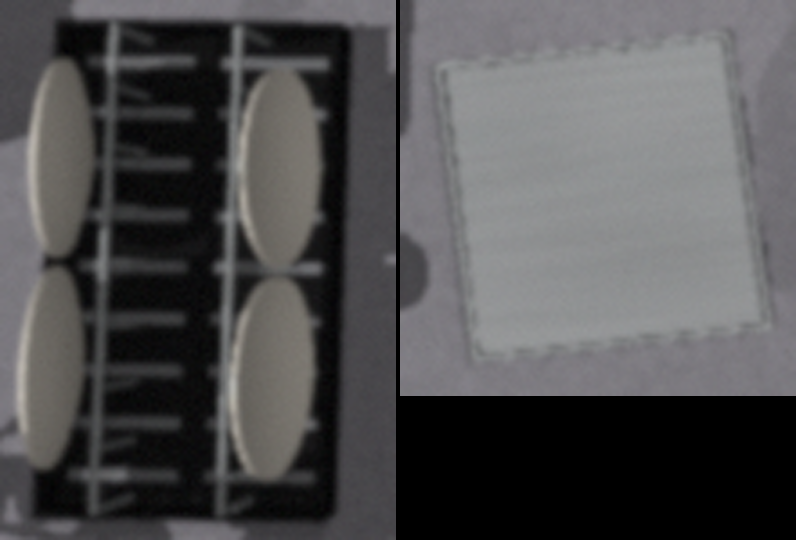

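The crop shows four jars under the window, with circles at crop (172,262), (293,250), (420,252) and (540,268). The tab is at (411,418). The rack's divider wires run from (113,22) to (94,515) and from (238,22) to (220,515), and the tray corners are clear.

```bash
cat > est.py <<'E'
from h import *
def un(p,x0,y0,k): return [x0+(p[0]+.5)/k-.5,y0+(p[1]+.5)/k-.5]
def yawof(a): return np.arctan2(a[1],a[0])
c1=lambda p,z: back("top",un(p,240,150,5),z)
L=[c1(p,.101) for p in[(103,126),(752,168),(741,403),(86,361)]]
lc=np.mean(L,0); ly=L[0]+L[3]-L[1]-L[2]; yw=yawof(ly)-np.pi/2
print("lid",lc,yw,np.linalg.norm(ly)/2,np.linalg.norm(L[0]-L[3]),np.linalg.norm(L[1]-L[2]))
sh=[c1(p,.057) for p in[(200,84),(690,117)]]; print("shaft",sh,yawof(sh[0]-sh[1])-np.pi/2)
print("socket mids z.057", [c1(p,.065) for p in[(236,115),(627,142)]])
tab=c1((411,440),.091); print("tab",tab)
Rm=R.from_euler("z",yw).as_matrix()
for p in[(172,262),(293,250),(420,252),(540,268)]:
    j=c1(p,.096); print("jar",j, Rm.T@(j-lc))
c2=lambda p,z: back("top",un(p,130,165,3.6),z)
D=[c2(p,.088) for p in[(113,22),(94,515),(238,22),(220,515)]]
ra=D[0]+D[2]-D[1]-D[3]; print("rack",np.mean(D,0),yawof(ra),np.linalg.norm(ra)/2, np.linalg.norm(D[0]-D[2]))
T=[back("top",un((p[0]-400,p[1]),408,190,3.6),.010) for p in[(436,64),(732,30),(772,326),(476,360)]]
ta=T[0]+T[1]-T[2]-T[3]; print("tray",np.mean(T,0),yawof(ta),np.linalg.norm(ta)/2)
E
python3 est.py
```

```text
lid [0.56776774 0.0092008  0.101     ] -0.06959329107579904 0.32386489973598737 0.11747483142161703 0.11668111831095694
shaft [array([0.66582064, 0.12355943, 0.057     ]), array([ 0.64704024, -0.13030119,  0.057     ])] -0.07384464910031685
socket mids z.057 [array([0.64824902, 0.10402646, 0.065     ]), array([ 0.63308046, -0.09696868,  0.065     ])]
tab [0.48088168 0.01399419 0.091     ]
jar [0.56976544 0.13275693 0.096     ] [-0.00659887  0.12339596 -0.005     ]
jar [0.57546313 0.07239828 0.096     ] [ 0.00328219  0.06357962 -0.005     ]
jar [0.57413878 0.00909635 0.096     ] [ 0.00636289  0.00033882 -0.005     ]
jar [ 0.56584312 -0.05056821  0.096     ] [ 0.0022362  -0.05975816 -0.005     ]
rack [0.48066395 0.37879721 0.088     ] -0.012273095720758973 0.34091131522160956 0.08828216775971487
tray [ 0.46444943 -0.36158388  0.01      ] 0.10328524705969515 0.21786946374433985
```

```bash
cat >> h.py <<'E'
YM=-0.071; MC=np.array([.568,.009]); ex=np.array([np.cos(YM),np.sin(YM)]); ey=np.array([-ex[1],ex[0]])
HX=MC+.088*ex
RC=np.array([.4807,.3788]); YR=-.012
TC=np.array([.4645,-.3616]); YT=.103
G=.082  # grip point distance from lid centre
def arc(th,dz=0):
    a,b=.088+G,.028
    r=-a*np.cos(th)+b*np.sin(th); z=.057+a*np.sin(th)+b*np.cos(th)
    return np.r_[HX+r*ex,z+dz]
E
python3 - <<'E'
from h import *
for s in(0,np.pi):
    print(s,bot.inverse_kinematics(arc(0),down(YM+s)),bot.inverse_kinematics(arc(1.57,.16),down(YM+s)))
    for t in(-1,1): print("  rack",t,bot.inverse_kinematics(np.r_[RC,.18],down(YR+s+t*np.pi/2)))
    print("  jar",bot.inverse_kinematics(np.r_[MC,.06],down(YM+s+np.pi/2)),bot.inverse_kinematics(np.r_[TC,.06],down(YT+s+np.pi/2)))
E
```

```text
0 [-5.90807512e-02  2.80736881e-01  2.06389042e+00 -4.44089210e-16
  7.96965357e-01 -1.55887708e+00] [-6.25374050e-02  3.40778762e-01  1.31905572e+00 -4.44089210e-16
  1.48175817e+00 -1.56233373e+00]
  rack -1 [ 5.96254986e-01  3.56258933e-01  1.72177541e+00 -4.44089210e-16
  1.06355831e+00  6.08254986e-01]
  rack 1 [ 5.96254986e-01  3.56258933e-01  1.72177541e+00 -4.44089210e-16
  1.06355831e+00 -2.53333767e+00]
  jar None [-7.35439936e-01  4.83064050e-01  1.83001420e+00 -4.44089210e-16
  8.28514406e-01  2.30315272e+00]
3.141592653589793 [-5.90807512e-02  2.80736881e-01  2.06389042e+00 -4.44089210e-16
  7.96965357e-01  1.58271558e+00] [-6.25374050e-02  3.40778762e-01  1.31905572e+00 -4.44089210e-16
  1.48175817e+00  1.57925892e+00]
  rack -1 [ 5.96254986e-01  3.56258933e-01  1.72177541e+00 -4.44089210e-16
  1.06355831e+00 -2.53333767e+00]
  rack 1 [ 5.96254986e-01  3.56258933e-01  1.72177541e+00 -4.44089210e-16
  1.06355831e+00  6.08254986e-01]
  jar [-6.08061841e-02  4.51942415e-01  1.87992463e+00 -4.44089210e-16
  8.09725612e-01  1.01938159e-02] [-7.35439936e-01  4.83064050e-01  1.83001420e+00 -4.44089210e-16
  8.28514406e-01 -8.38439936e-01]
```

Run:
```python
from h import *
q=down(YM+np.pi)
bot.command_gripper(.05)
bot.reach(arc(0,.12),q); bot.move_l(arc(0),q,feed=.1,force_limit=15)
f0=bot.read_contact_force()
bot.command_gripper(0); print("open",bot.read_opening(),bot.read_finger_force(),bot.read_ee_pos(),arc(0),bot.read_contact_force()-f0)
for i,t in enumerate(np.linspace(0,1.57,19)[1:]):
    bot.move_l(arc(t),q,feed=.08)
    if i%3==2: print(round(t,2),(bot.read_contact_force()-f0).round(1))
bot.pause(.5); print(bot.read_opening(),bot.read_clock())
a=bot.snapshot("scene"); print(bot.recognise("scene","lid_center")[:1],proj("scene",np.r_[HX+.016*ex,.145]))
b=bot.snapshot("top")
cv2.imwrite("pics/s1.png",np.hstack([crop(a,240,100,440,260,2),crop(b,240,110,440,270,2)]))
```

```text
open 0.02117944076904786 59.29357588291168 [0.48677642 0.01462588 0.0858223 ] [0.48620659 0.01481711 0.085     ] [-1.62403626 -1.39597223  5.76243151]
0.26 [ 0.5 -0.1 -4.1]
0.52 [-1.8  0.2 -1.9]
0.78 [-0.6 -0.2 -2.1]
1.05 [-2.5  0.3 -2.2]
1.31 [-2.6 -0.3 -2.3]
1.57 [-2.4 -0.9 -1.4]
0.020898753500074065 12.2333
[{'uv': [320.9, 189.9], 'score': 0.74}] [308.46289724 191.53986332]
```

View pics/s1.png

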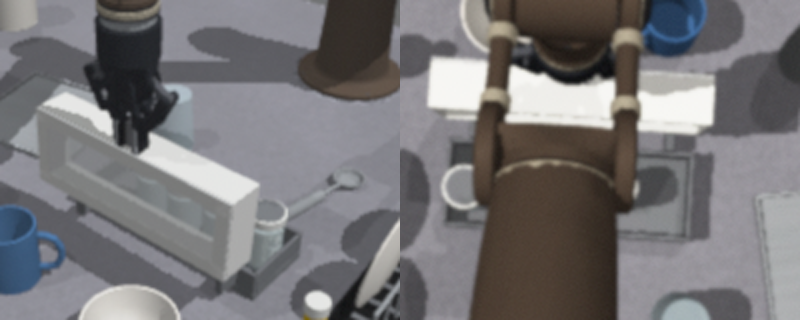

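The left half shows the lid upright on its pins with the tab held. The right half shows the open maker below it. Next I lift, carry and lower into the rack.

Run:
```python
from h import *
q=down(YM+np.pi); q2=down(YR+np.pi*1.5)
bot.move_l(arc(1.57,.05),q,feed=.06); print((bot.read_contact_force()).round(1)); bot.pause(.2)
bot.move_l(arc(1.57,.15),q,feed=.12)
ry=np.array([-np.sin(YR),np.cos(YR)]); P=RC+.018*ry
bot.reach(np.r_[P,.37],q2); print(bot.read_opening(),bot.read_finger_force(),bot.read_clock())
a=bot.snapshot("scene"); b=bot.snapshot("top")
cv2.imwrite("pics/s2.png",np.hstack([crop(a,350,80,550,300,2),crop(b,100,110,300,330,2)]))
```

```text
[ 0.9 -0.1 -3. ]
0.020998411434744974 66.03764533996582 16.1833
```

View pics/s2.png

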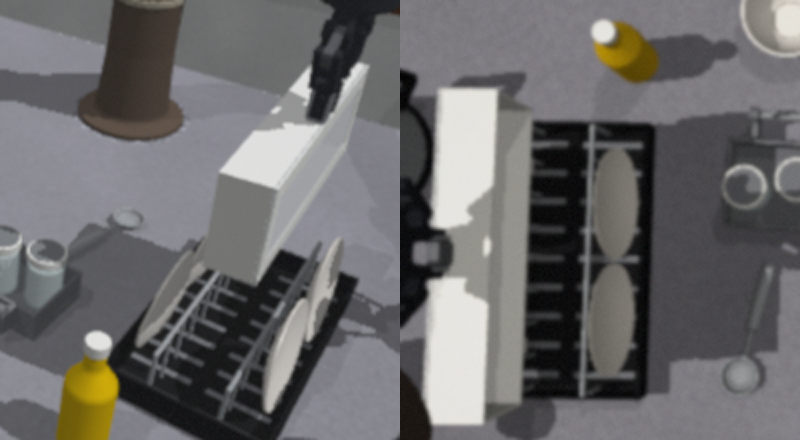

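The lid hangs upright over the slot, aligned with the dividers. Lowering it now.

Run:
```python
from h import *
ry=np.array([-np.sin(YR),np.cos(YR)]); P=RC+.018*ry
h=bot.move_l(np.r_[P,.20],feed=.1,force_limit=15); print(h,bot.read_ee_pos())
if not h:
    h=bot.move_l(np.r_[P,.168],feed=.03,force_limit=6); print(h,bot.read_ee_pos(),bot.read_contact_force())
a=bot.snapshot("scene"); b=bot.snapshot("top")
cv2.imwrite("pics/s3.png",np.hstack([crop(a,380,120,540,320,2.4),crop(b,100,130,260,330,2.4)]))
```

```text
False [0.48138362 0.39712975 0.20086415]
True [0.48055798 0.39691017 0.1745985 ] [0.22988041 0.69762125 3.86747417]
```

View pics/s3.png

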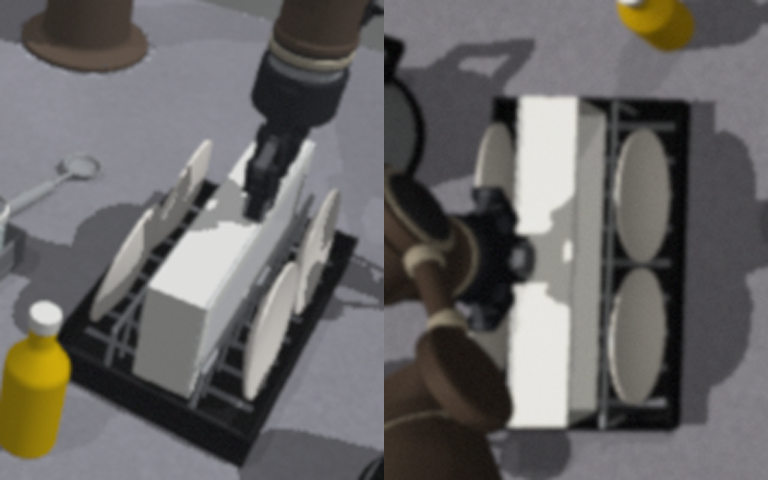

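Contact came at the expected height and the lid sits in the middle slot. I'll release, retreat and look.

Run:
```python
from h import *
bot.command_gripper(.05); p=bot.read_ee_pos(); bot.move_l(np.r_[p[:2],.30],feed=.12)
bot.reach([.3,-.3,.3],down(YT+np.pi*1.5)); bot.command_gripper(.07)
a=bot.snapshot("scene"); b=bot.snapshot("top")
print(bot.recognise("top","lid_center")[:2],[(d["uv"],d["score"]) for d in bot.recognise("top","jar1_center")],[(d["uv"],d["score"]) for d in bot.recognise("scene","jar1_center")],bot.read_clock())
cv2.imwrite("pics/top4.png",b); cv2.imwrite("pics/scene4.png",a)
cv2.imwrite("pics/s4.png",np.vstack([np.hstack([crop(a,380,120,540,320,1.5),crop(a,260,130,420,330,1.5),crop(b,100,130,260,330,1.5)]), crop(b,240,150,400,230,4.5)]))
```

```text
[{'uv': [166.2, 243.1], 'score': 0.58}] [] [] 23.7583
```

View pics/s4.png

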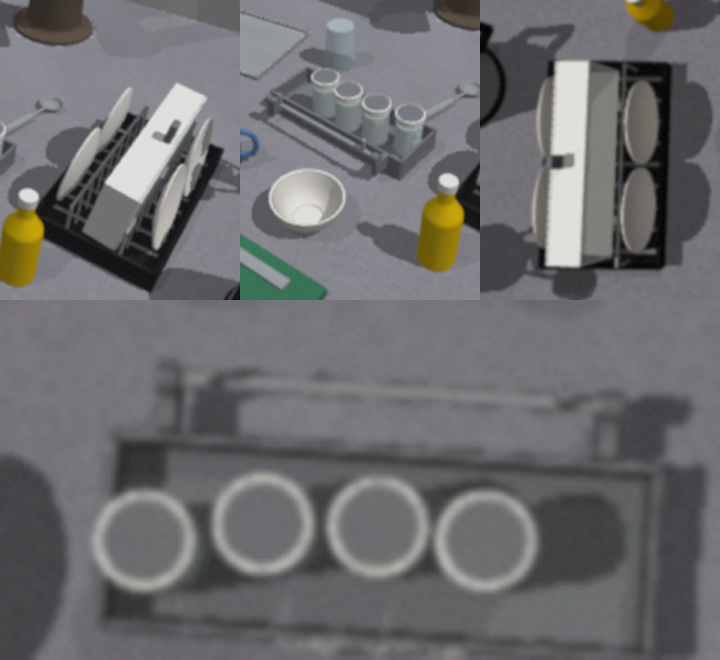

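The lid leans slightly in the middle slot. The four jars stand in the open maker at crop (145,541), (263,525), (378,527) and (486,540). I'll locate them with Hough circles and try the rightmost one first.

```bash
cat >> h.py <<'E'
def jars(z=.096,box=(230,150,410,250),img=None):
    im=bot.snapshot("top") if img is None else img
    x0,y0,x1,y1=box; g=cv2.cvtColor(crop(im,x0,y0,x1,y1,4),cv2.COLOR_BGR2GRAY)
    c=cv2.HoughCircles(cv2.GaussianBlur(g,(5,5),1),cv2.HOUGH_GRADIENT,1,80,param1=80,param2=22,minRadius=38,maxRadius=50)
    c=[] if c is None else c[0]
    P=[back("top",[x0+(u+.5)/4-.5,y0+(v+.5)/4-.5],z)[:2] for u,v,r in c]
    return sorted(P,key=lambda p:p[1])
def slot(i):
    s=[(.05,.05),(.05,-.05),(-.05,.05),(-.05,-.05)][i]
    return TC+R.from_euler("z",YT).as_matrix()[:2,:2]@np.array(s)
QM,QT=down(YM+1.5*np.pi),down(YT+1.5*np.pi)
def pick(p):
    bot.command_gripper(.066); bot.reach(np.r_[p,.2],QM)
    h=bot.move_l(np.r_[p,.064],QM,feed=.1,force_limit=8)
    z=bot.read_ee_pos()[2]; bot.command_gripper(0)
    o=bot.read_opening(); print("pick hit",h,"z",z.round(4),"open",o.round(4),"F",np.round(bot.read_finger_force(),1))
    bot.move_l(np.r_[p,.22],QM,feed=.12); print(" after lift",bot.read_opening().round(4)); return z
def place(i,z):
    s=slot(i); bot.reach(np.r_[s,.2],QT); bot.move_l(np.r_[s,z+.008],QT,feed=.12,force_limit=15)
    h=bot.move_l(np.r_[s,z-.010],QT,feed=.03,force_limit=5); print("place",h,bot.read_ee_pos().round(4),"exp z",z-.006)
    bot.command_gripper(.066); bot.move_l(np.r_[s,.2],QT,feed=.15)
E
python3 - <<'E'
from h import *
im=cv2.imread("pics/top4.png")
J=jars(img=im); print(J,[ (ex@(p-MC),ey@(p-MC)) for p in J])
print("lid top",back("top",[160.5,238.7],.15), "rack",RC)
p=min(J,key=lambda p:p[1]); z=pick(p)
b=bot.snapshot("scene"); cv2.imwrite("pics/s5.png",crop(b,240,60,440,210,4))
E
```

```text
[array([ 0.56634661, -0.04970243]), array([0.57414325, 0.00996803]), array([0.5763416 , 0.07289819]), array([0.56729563, 0.13898127])] [(np.float64(0.002515150498996413), np.float64(-0.05867182773781772)), (np.float64(0.006059099741874085), np.float64(0.0014013992413366991)), (np.float64(0.003787623965825172), np.float64(0.06432896312355543)), (np.float64(-0.009923509496819912), np.float64(0.12960382117665928))]
lid top [0.47942301 0.39420778 0.15      ] rack [0.4807 0.3788]Traceback (most recent call last):
  File "<stdin>", line 5, in <module>
  File "h.py", line 37, in pick
    o=bot.read_opening(); print("pick hit",h,"z",z.round(4),"open",o.round(4),"F",np.round(bot.read_finger_force(),1))
                                                                   ^^^^^^^
AttributeError: 'float' object has no attribute 'round'
```

```bash
sed -i 's/o\.round(4)/round(o,4)/; s/bot\.read_opening()\.round(4)/round(bot.read_opening(),4)/' h.py
python3 - <<'E'
from h import *
e=bot.read_ee_pos(); print(e,bot.read_opening(),bot.read_finger_force())
bot.move_l(np.r_[e[:2],.22],QM,feed=.12); print(bot.read_opening(),bot.read_finger_force())
b=bot.snapshot("scene"); cv2.imwrite("pics/s5.png",crop(b,240,60,440,210,4))
E
```

```text
[ 0.56684481 -0.04977998  0.06501116] 0.05230277044617178 61.56467651948333
0.05252848821984352 63.113170489668846
```

View pics/s5.png

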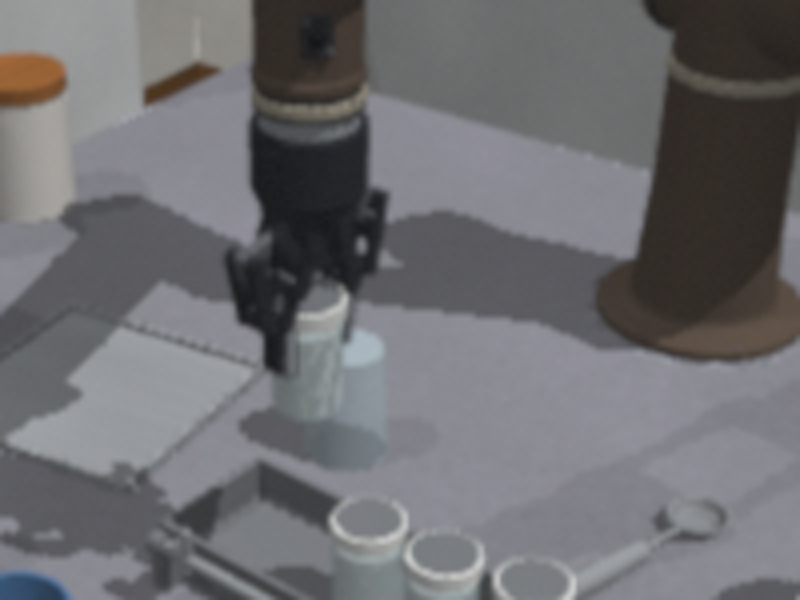

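The jar is held on its glass (opening 52 mm) with the cap clear above the pads. I'll place it and do the others, re-detecting before each pick.

Run:
```python
from h import *
place(0,.065)
for i in(1,2,3):
    J=[p for p in jars() if abs(ex@(p-MC))<.06 and abs(ey@(p-MC))<.17]; print(i,np.round(J,4).tolist())
    if len(J)!=4-i: cv2.imwrite("pics/odd.png",bot.snapshot("top")); print("odd count"); break
    z=pick(J[0])
    if not .045<bot.read_opening()<.058: print("grip?"); break
    place(i,z)
print(bot.read_clock())
```

```text
place True [ 0.509  -0.3067  0.0578] exp z 0.059000000000000004
1 [[0.5748, 0.0093], [0.5763, 0.0717], [0.5673, 0.139]]
pick hit False z 0.0649 open 0.053 F 61.6
 after lift 0.0526
place True [ 0.5192 -0.4062  0.0577] exp z 0.0588513387807962
2 [[0.5776, 0.0735], [0.5673, 0.139]]
pick hit False z 0.0648 open 0.0531 F 61.1
 after lift 0.0527
place True [ 0.4094 -0.317   0.0581] exp z 0.058830801693343544
3 [[0.5679, 0.1384]]
pick hit False z 0.0648 open 0.0526 F 61.0
 after lift 0.0525
place True [ 0.4197 -0.4165  0.0581] exp z 0.05882728949412879
62.5667
```

Now I'll clear the view, locate the jars on the tray and check the scene.

Run:
```python
from h import *
bot.reach([.3,.3,.35],down(YT+np.pi*1.5))
a=bot.snapshot("scene"); b=bot.snapshot("top")
J=jars(z=.09,box=(400,180,530,310),img=b); Rt=R.from_euler("z",YT).as_matrix()[:2,:2]
for p in J: print(p.round(4),(Rt.T@(p-TC)).round(4))
print("maker",jars(img=b))
cv2.imwrite("pics/s6.png",np.hstack([crop(a,190,100,490,290,1.7)[:, :400],crop(b,400,180,530,284,3.1)]) if 0 else np.hstack([cv2.resize(a[100:300,200:360],(400,500)),cv2.resize(b[180:305,415:515],(400,500))]))
```

```text
[ 0.418  -0.4159] [-0.0518 -0.0492]
[ 0.5177 -0.4054] [ 0.0485 -0.0491]
[ 0.4098 -0.3144] [-0.0495  0.0526]
[ 0.5083 -0.3075] [0.0491 0.0494]
maker []
```

View pics/s6.png

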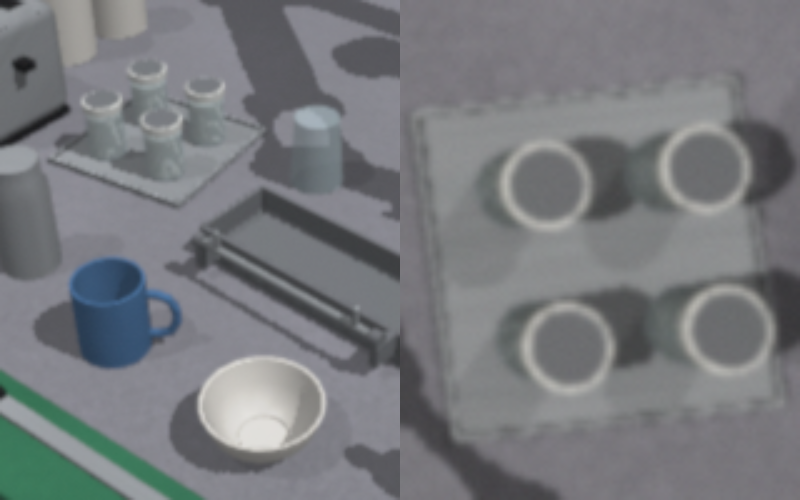

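All four jars stand upright on the tray and the maker is empty. I'll press the caps with the closed fingers, re-locating the jars before each press.

Run:
```python
from h import *
bot.command_gripper(0)
P=jars(z=.09,box=(400,180,530,310)); print(len(P))
for p in P:
    bot.reach(np.r_[p,.17],QT)
    bot.move_l(np.r_[p,.118],feed=.1,force_limit=10)
    h=bot.move_l(np.r_[p,.096],feed=.02,force_limit=4); z1=bot.read_ee_pos()[2]
    h2=bot.move_l(np.r_[p,.092],feed=.02,force_limit=25); z2=bot.read_ee_pos()[2]
    print(p.round(3),h,round(z1,4),h2,round(z2,4),bot.read_contact_force().round(1))
    bot.move_l(np.r_[p,.17],feed=.12)
bot.reach([.3,.3,.35],down(YT+np.pi*1.5))
b=bot.snapshot("top"); Rt=R.from_euler("z",YT).as_matrix()[:2,:2]
for p in jars(z=.086,box=(400,180,530,310),img=b): print((Rt.T@(p-TC)).round(4))
print(bot.read_clock())
```

```text
4
[ 0.418 -0.415] True 0.1075 True 0.1051 [-0.6  0.9  4. ]
[ 0.519 -0.402] True 0.1061 True 0.1051 [-0.9  0.7  4.3]
[ 0.408 -0.317] True 0.1071 True 0.105 [-0.2  1.5  4.8]
[ 0.508 -0.307] True 0.1064 True 0.1051 [-2.   0.4  3.5]
[-0.0501 -0.049 ]
[ 0.0505 -0.0489]
[-0.0507  0.0497]
[0.0495 0.052 ]
82.2583
```

All four presses stopped at TCP 0.105, which is exactly the cap-home height. One last look before handing in.

Run:
```python
from h import *
bot.pause(1); a=bot.snapshot("scene"); b=bot.snapshot("top")
cv2.imwrite("pics/s7.png",np.hstack([crop(a,200,100,560,320,1.1),cv2.resize(b[100:320,120:520],(400,242))]))
J=jars(z=.086,box=(400,180,530,310),img=b); Rt=R.from_euler("z",YT).as_matrix()[:2,:2]
print([(Rt.T@(p-TC)).round(3).tolist() for p in J], bot.recognise("top","lid_center"))
```

```text
[[-0.052, -0.049], [0.049, -0.05], [-0.051, 0.049], [0.049, 0.051]] [{'uv': [169.0, 241.6], 'score': 0.69}, {'uv': [292.7, 114.0], 'score': 0.59}]
```

View pics/s7.png

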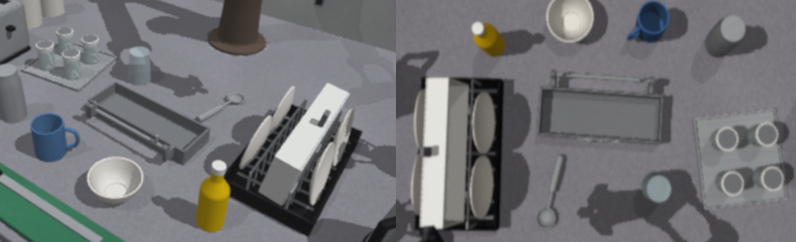

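The lid stands in the middle slot, four capped jars are on the tray, and the other things have not moved.

```bash
python3 -c "
from rig import bot
print(bot.hand_in())"
```

```text
the job is handed in; nothing more can be done
None
```

The job is handed in, though no verdict came back: the lid is on its long edge in the rack's middle slot, leaning slightly on a divider, all four jars stand upright on the tray with caps pressed home, and nothing else looked moved in the final pictures.

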